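Index the relay carousel and pick the red-tagged relay

ROBOT

A 6-joint arm with a two-finger parallel gripper is mounted at the origin on a cart in front of the work surface, level with it; the furniture and walls round the work are solid. World frame = base frame: x ahead of the robot, y to its left, z up, the work surface at z = 0. Lengths are in m, angles in rad, forces in N, time in s.
With the tool pointing down it reaches from about 0.3 to 0.875 m from the base axis. Payload 6.4 kg.
Tool frame: the origin (TCP) lies between the finger pads; the fingertips stand ctrl.tip_extent ahead of it and the grasp point (between the pads) is the TCP (ctrl.tip_extent is the distance from the TCP to the fingertips, in m); z points along the fingers, y is the line along which they close (so a half turn about z gives the same grasp; the last joint's range is limited). The gripper opens to 85 mm and grips with 20 to 120 N. Pads are 22 mm wide; open, the fingers measure 114 mm over their backs; the gripper's body (76 mm by 85 mm) begins 54 mm behind the grasp point. The pads swing forward as they close: fully open they stand 13 mm farther back than shut.
Start: joints at [1.122, 0.181, 1.607, -0, 1.354, -0.206], TCP at [0.138, 0.558, 0.25] pointing down, gripper open.
Joint ranges: [-2.99, 2.99], [-0.89, 2.07], [0.3, 2.58], [-1.14, 4.28], [0, 2.63], [-3.12, 3.12]. Speed limits (rad/s): [2.57, 2.57, 3.01, 3.14, 3.14, 3.14].

INTERFACE

Orientations are given as a unit quaternion [w, x, y, z].
In Python, from bench import ctrl gives the robot as it stands.
- The arm moves only by the tool send_rows, never from a script. Its arguments are lists of equal length, an entry for each row: "dr": the turn, a rotation vector about the tool's x, y, z in units of 6 degrees (1.0 is 6 degrees), a list of three; "xyz": the shift along the tool's x, y, z in cm, a list of three; "jaw": the opening in per cent of the stroke, from 0 (shut) to 100 (fully open). In form: {"dr": [[wx, wy, wz], ...], "xyz": [[dx, dy, dz], ...], "jaw": [jaw, ...]}. A call has exactly 8 rows; each row is the pose to reach, as a shift and turn from the pose commanded when the call began, along the tool's axes at that moment; what a row does not reach only later rows make up. A row lasts 1/8 s, in which the tool goes at most 62.5 mm and 10.7 degrees, less where a joint would pass 70% of its speed; a pose out of reach is approached as far as the arm can. A call with a gripper value outside its range is refused whole. The fingers move at their own pace and stop on an object; the grip force is fixed at half the most. Time passes only in rows, so rows that repeat a pose let the fingers close, or fill a call up. It gives the time, the measured TCP pose, the force, the opening and the grip force at its end, in the units of the state.
- ctrl.get_obs(): the state, without advancing time (a new reading comes with each control period).
- ctrl.camera(name): name is "scene" or "top" or "wrist"; returns the picture (480x640x3 uint8, red, green, blue); there is no depth.
- ctrl.calibration(name): a dict with "camera_matrix" (3x3 intrinsics, pixels), "D" ([k1, k2, p1, p2, k3] as OpenCV has them; the pictures are not rectified), "world_from_camera" (4x4, takes a point from camera to world coordinates). Camera axes: x right, y up, looking along -z (the intrinsics and any distortion apply to the point x, -y, -z); pixel columns grow to the right and rows downward; lengths in m; the calibration is good to about 2 mm. A picture is of the moment at which its call begins: read the wrist's pose just before it. calibration takes no time and is no camera call; for the wrist camera it gives the pose at the moment of the call.
- ctrl.hand_in(): hands the job in; it is judged then, once.
The state is a dict: "time_s": time; "q": joint angles; "dq": joint speeds; "joint_efforts": joint torques, N m; "eef_pos": TCP position; "eef_rot": TCP orientation; "wrist_force": force on the tool from outside, world axes, zero at the start; "torque": the same for the moment, N m; "opening": opening from 0.0 (shut) to 1.0 (fully open); "grasp_force": force on a finger pad.
Only numpy, scipy, OpenCV 4.12 (cv2) and the standard library are available. Lean on these libraries where they do the work, as an engineer would, in place of code of your own. Each camera call takes 0.05 s, during which the arm holds its last target. There are 200 camera calls.

TASK

Turn the relay carousel by its black knob until the compartment with the red tag is centred in the window of the white cover, then lift that compartment's relay out through the window and set it down gently, standing upright, in the shallow black kit tray. Leave the red compartment at the window and the other relays in their nests, and do not disturb the loose board, the cutters or the pen.

Things in the scene. Friction and masses are not known exactly. Their poses are not given: they have to be found in the camera images.
- knob_mid (a point): Middle of the round black knob (40 mm across, 32 mm tall) that turns the carousel's wheel about its axle, endlessly either way. z runs out along the axle, which leans 30 deg from vertical to the carousel's front; -x points to the red compartment. The point is 19 mm above the fixed white cover, 16 mm below the knob's top. The wheel drags a little (0.07 N m) and stays where it is left
- red_tag (a point): Point on the red tag, on the wheel 100 mm from the axle, 55 mm below knob_mid along the axle; turns with the wheel. Six compartments stand 60 deg apart, their tags (red, white, yellow, black, blue, green) showing at the wheel's rim (radius 108 mm) outside the cover (radius 92 mm). Each but the blue one holds a relay in a nest
- pointer (a point): Fixed point at the cover's edge at the middle of the window, 100 mm from the axle and as high as red_tag: the red compartment is centred in the window when red_tag comes to this point. The stand (0.2 x 0.15 m, its cover bracket 0.17 m high at the rear) is fixed. At the start the red compartment is 94 to 180 deg away, either way
- window (a point): Centre of the window in the cover (3 mm thick; the point is at its top face), 62 mm from the axle on the low side, which faces the robot. The window is a ring sector, from 36 to 87 mm from the axle and 36 deg to either side of its middle; the rims of the nests lie 24 mm below its top face. z along the axle, -x from the axle to the window
- relay_mid (a point): Centre of the red compartment's relay: orange on a black base, 29 (x, towards the axle) x 14 (y) x 30 mm (z), 25 to 50 g, standing parallel to the axle, its centre 62 mm from the axle, 41 mm below knob_mid. A nest with 3 mm walls holds its lowest 13 mm with 0.6 mm play: grip the upper 17 mm, across the 14 mm. Its top is 7 mm below the cover's top
- relay_1_mid (a point): miniature relay of the white compartment (same shape as the one of the red compartment); the point is its centre. It stays in its nest
- relay_2_mid (a point): miniature relay of the yellow compartment (same shape as the one of the red compartment); the point is its centre. It stays in its nest
- relay_3_mid (a point): miniature relay of the black compartment (same shape as the one of the red compartment); the point is its centre. It stays in its nest
- relay_5_mid (a point): miniature relay of the green compartment (same shape as the one of the red compartment); the point is its centre. It stays in its nest
- kit_tray_in (a point): Centre of the inner floor (3 mm above the bench) of the shallow black kit tray, 130 (x) x 95 (y) mm outside, walls 3 mm thick and 13 mm high; it is fixed, and empty
- board: loose green circuit board lying flat, 140 x 100 x 15 mm, left of the carousel; origin at the centre of its underside. A bystander
- cutters: loose side cutters with orange grips, 126 x 53 x 13 mm, in front of the carousel; origin at their centre on the bench. A bystander
- flux_pen: loose white flux pen with a green cap, 115 x 14 x 15 mm, in front of the carousel; origin at its centre on the bench. A bystander

How it is judged:
By the outcome, as a careful person would: the job done as asked, in the order asked, and still so for the second after the job is handed in, with the robot touching nothing.
It also fails if it takes over 64 s, if anything falls off the work surface, if the arm or the gripper's body presses on something with over 40 N, if the wrist force passes 120 N, or if a joint passes its speed limit or range.

## Working session

There is one attempt and no reset: what is moved stays moved. The work goes in short steps, Python scripts to look and compute and a tool call to move; the robot and the scene stay as the last step left them, time stands still between calls to the robot, and variables do not carry over. Pictures are saved under pics/ and viewed, at most 10 in all, crops included, and the job is handed in when it is done.

Besides the shell and the picture viewer there is one more tool, called after "Request:" as name(argument=value, ...), one argument or row to a line, values as JSON. send_rows: Moves the arm, as the interface text tells. Its arguments: {"type":"object","properties":{"dr":{"type":"array","items":{"type":"array","items":{"type":"number"}}},"xyz":{"type":"array","items":{"type":"array","items":{"type":"number"}}},"jaw":{"type":"array","items":{"type":"number"}}},"required":["dr","xyz","jaw"]}

```bash
mkdir -p pics; ls; python3 - <<'E'
from bench import ctrl
import cv2,numpy as np
print(ctrl.tip_extent, ctrl.get_obs())
for n in("scene","top"):
    cv2.imwrite(f"pics/{n}0.png",ctrl.camera(n)[:,:,::-1])
    c=ctrl.calibration(n);print(n,np.round(c["camera_matrix"],1).tolist(),np.round(c["D"],3),np.round(c["world_from_camera"],3).tolist())
E
```

```text
pics
0.019 {'time_s': 0.0, 'q': array([ 1.12168269e+00,  1.81566218e-01,  1.60802693e+00, -4.32622448e-05,
        1.35383613e+00, -2.06274495e-01]), 'dq': array([ 0.0012168 , -0.00037604, -0.00062857,  0.00148312, -0.001167  ,
       -0.00175242]), 'joint_efforts': array([ 1.54589088e-03, -4.44857919e+01, -3.51350069e+01, -9.04381295e-05,
        8.87193193e-03,  1.50437495e-05]), 'eef_pos': array([0.13800426, 0.5576331 , 0.24936085]), 'eef_rot': array([-2.75572741e-04,  1.21116756e-01,  9.92637843e-01, -8.76243863e-04]), 'wrist_force': array([-0.46423162,  0.18128272,  0.66888561]), 'torque': array([ 0.04027485, -0.03283363,  0.04293935]), 'grasp_force': 0.0, 'opening': 1.0007146761228598}
scene [[610.1, 0.0, 324.8], [0.0, 610.1, 232.4], [0.0, 0.0, 1.0]] [-0.175  0.     0.     0.     0.   ] [[0.851, 0.397, -0.343, 0.214], [-0.525, 0.642, -0.56, -0.324], [-0.002, 0.656, 0.754, 0.821], [0.0, 0.0, 0.0, 1.0]]
top [[491.0, 0.0, 321.0], [0.0, 491.0, 240.1], [0.0, 0.0, 1.0]] [-0.044  0.     0.     0.     0.   ] [[-0.004, 0.998, -0.067, 0.481], [-1.0, -0.003, 0.02, 0.181], [0.02, 0.068, 0.998, 0.959], [0.0, 0.0, 0.0, 1.0]]
```

View pics/scene0.png

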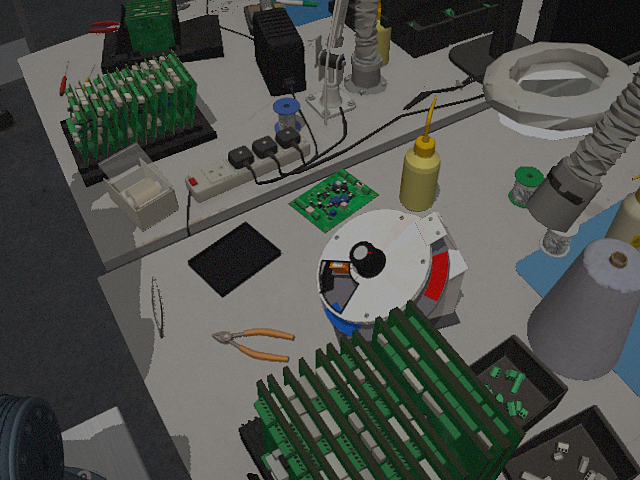

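View pics/top0.png

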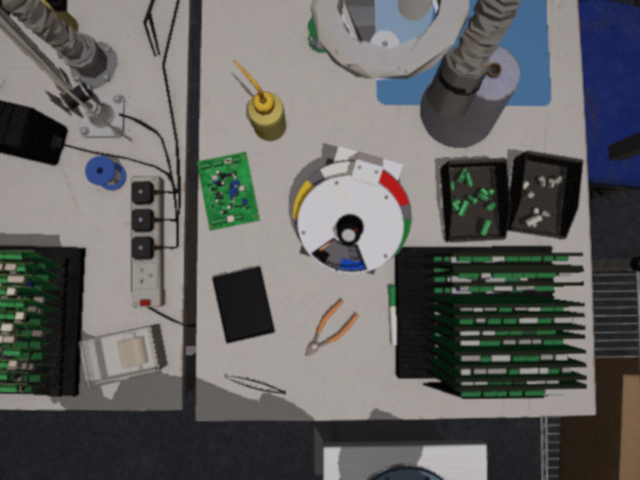

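The scene view shows the carousel's white cover with the knob near (368,258), the red tag near (437,275) and the tray near (235,258). In the top view the knob is near (349,228), the red tag near (395,187), blue at the window near (350,265), and the tray near (243,304). From above, red has to turn clockwise, by roughly 130°.

```bash
cat > h.py <<'E'
from bench import ctrl
import cv2,numpy as np
from scipy.spatial.transform import Rotation as Ro
def ray(cal,uv):
    p=cv2.undistortPoints(np.array([[uv]],float),cal["camera_matrix"],np.array(cal["D"],float))[0,0]
    T=np.array(cal["world_from_camera"]);d=T[:3,:3]@[p[0],-p[1],-1];return T[:3,3],d/np.linalg.norm(d)
def plane(cal,uv,p0,n):
    o,d=ray(cal,uv);return o+d*np.dot(np.array(p0)-o,n)/np.dot(d,n)
def tri(rs):
    A=sum(np.eye(3)-np.outer(d,d) for o,d in rs);b=sum((np.eye(3)-np.outer(d,d))@o for o,d in rs)
    x=np.linalg.solve(A,b);return x,[np.linalg.norm(np.cross(x-o,d)) for o,d in rs]
def proj(cal,P):
    T=np.linalg.inv(cal["world_from_camera"]);c=(T[:3,:3]@np.array(P).T).T+T[:3,3];c=c*[1,-1,-1]
    return cv2.projectPoints(c,np.zeros(3),np.zeros(3),cal["camera_matrix"],np.array(cal["D"],float))[0][:,0]
def pose():
    o=ctrl.get_obs();q=o["eef_rot"];return np.array(o["eef_pos"]),Ro.from_quat([q[1],q[2],q[3],q[0]]).as_matrix()
def toolR(z,y):
    z=np.array(z)/np.linalg.norm(z);y=np.array(y)-np.dot(y,z)*z;y/=np.linalg.norm(y);return np.stack([np.cross(y,z),y,z],1)
def goal(p,R,p0=None,R0=None):
    if p0 is None:p0,R0=pose()
    print("dr",np.round(Ro.from_matrix(R0.T@R).as_rotvec(degrees=True)/6,2),"xyz",np.round(R0.T@(np.array(p)-p0)*100,2))
def blobs(img,lo,hi,amin=30):
    m=cv2.inRange(cv2.cvtColor(img,cv2.COLOR_RGB2HSV),np.array(lo),np.array(hi))
    n,l,s,c=cv2.connectedComponentsWithStats(m);return [(c[i],s[i]) for i in range(1,n) if s[i][4]>=amin],l
E
python3 - <<'E'
from h import *
p,R=pose();T=np.array(ctrl.calibration("wrist")["world_from_camera"])
print("cam in tool",np.round(R.T@(T[:3,3]-p),3),np.round(R.T@T[:3,:3],3).tolist(),ctrl.calibration("wrist")["camera_matrix"][0])
for n in("scene","top"):
    im=cv2.imread(f"pics/{n}0.png")[:,:,::-1]
    for nm,lo,hi,a in(("red",(0,200,120),(4,255,255),60),("dark",(0,0,0),(179,255,45),150),("blue",(105,150,80),(125,255,255),20)):
        for c,s in blobs(im,lo,hi,a)[0]:
            if s[4]<6000: print(n,nm,c.round(1),s)
k=np.array([.56,.115,.15]);z=np.array([.5,0,-.866]);goal(k-.22*z-np.array([.05,0,0]),toolR(z,[0,1,0]))
E
```

```text
cam in tool [ 0.082  0.    -0.124] [[0.001, 0.949, 0.315], [1.0, -0.001, -0.0], [0.0, 0.315, -0.949]] [432.82030561   0.         324.81111536]
scene red [437.4 276. ] [424 252  24  49 633]
scene dark [ 9.4 21.4] [  0   0  26  45 671]
scene dark [350.6  15.4] [345   0  13  34 235]
scene dark [278.1  51.2] [ 239    5   67   94 3695]
scene dark [451.2  80.3] [403  44  84  66 578]
scene dark [ 18.9 127.6] [   0   81   59  100 1916]
scene dark [175.3 136.2] [ 137  103   80   59 1994]
scene dark [ 94.5 150.2] [  60  107   72   80 1571]
scene dark [299.4 150.4] [ 228  107  202   78 1569]
scene dark [ 32.  163.3] [ 16 154  33  20 155]
scene dark [562.6 188.5] [545 159  40  47 337]
scene dark [233.7 258.5] [ 188  222   93   75 3561]
scene dark [ 75.5 254.7] [ 54 239  43  35 161]
scene dark [ 38.6 253.7] [ 18 240  37  27 273]
scene dark [354.6 267.6] [ 319  241   67   73 1220]
scene dark [105.4 329.1] [ 89 313  33  26 189]
scene dark [396.  381.5] [378 360  38  45 316]
scene dark [321.8 426.3] [283 366  81 114 821]
scene dark [296.3 431.7] [ 257  374   82  106 1286]
scene dark [256.4 444.2] [ 
[... 1123 characters left out ...]
93  42   5 193]
top dark [614.7 302.8] [594 300  43   6 220]
top dark [616.3 311.1] [595 308  42   6 200]
top dark [616.  319.2] [595 317  42   6 201]
top dark [615.7 327.6] [595 325  42   6 234]
top dark [615.4 335.8] [595 333  43   6 195]
top dark [616.1 344. ] [595 342  43   6 209]
top dark [616.7 352.1] [595 350  43   6 206]
top dark [592.8 429.5] [ 548  358   91  122 5779]
top dark [395.9 470.6] [370 466  58  14 155]
top blue [628.9  13.1] [623   6  15  18 101]
top blue [102.7 171.6] [ 87 157  38  32 654]
top blue [234.7 182.6] [231 181   8   5  24]
top blue [232.4 191.3] [230 188   7   9  42]
top blue [351.1 264.6] [340 259  25  11 205]
dr [-0.62 -4.98 -2.26] xyz [-36.07 -36.69  -9.06]
```

Request:
send_rows(
  dr=[
    [-0.6,-5,-2.3],
    [-0.6,-5,-2.3],
    [-0.6,-5,-2.3],
    [-0.6,-5,-2.3],
    [-0.6,-5,-2.3],
    [-0.6,-5,-2.3],
    [-0.6,-5,-2.3],
    [-0.6,-5,-2.3],
  ],
  xyz=[
    [-41.9,-35.2,-7],
    [-41.9,-35.2,-7],
    [-41.9,-35.2,-7],
    [-41.9,-35.2,-7],
    [-41.9,-35.2,-7],
    [-41.9,-35.2,-7],
    [-41.9,-35.2,-7],
    [-41.9,-35.2,-7],
  ],
  jaw=[100,100,100,100,100,100,100,100],
)

```text
time_s: 1.1
eef_pos: [0.4307, 0.1555, 0.3142]
eef_rot: [0.261, -0.002, 0.965, -0.0]
wrist_force: [0.3, 0.3, -0.3]
opening: 0.995
grasp_force: 0.0
```

```bash
python3 - <<'E'
from h import *
print(pose()[0], np.round(pose()[1],3).tolist())
cv2.imwrite("pics/w1.png",ctrl.camera("wrist")[:,:,::-1])
E
```

```text
[0.43065255 0.15549264 0.31421267] [[-0.864, -0.004, 0.503], [-0.004, 1.0, 0.0], [-0.503, -0.002, -0.864]]
```

View pics/w1.png

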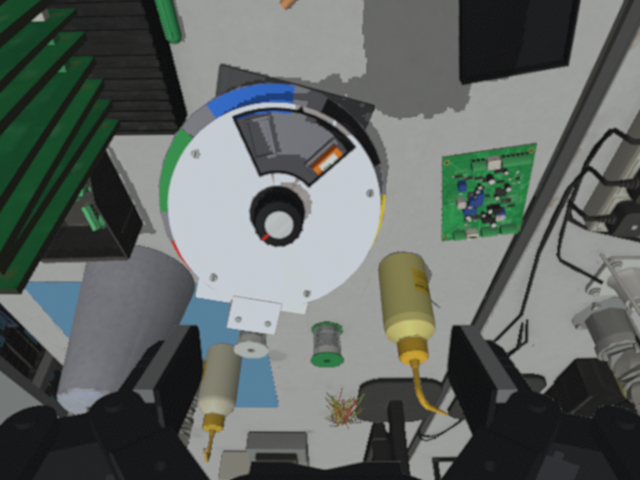

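The wrist view shows the knob's top near (279,222) with its red mark at (264,238). It also shows the window near (293,145), cover screws at (195,153), (370,192), (306,293) and (213,277), the bracket at (253,313) and the tray near (517,35). Next I'll take a second wrist view for triangulation.

Request:
send_rows(
  dr=[
    [0,0,0],
    [0,0,0],
    [0,0,0],
    [0,0,0],
    [0,0,0],
    [0,0,0],
    [0,0,0],
    [0,0,0],
  ],
  xyz=[
    [0,-5,1],
    [0,-9,2],
    [0,-9,2],
    [0,-9,2],
    [0,-9,2],
    [0,-9,2],
    [0,-9,2],
    [0,-9,2],
  ],
  jaw=[100,100,100,100,100,100,100,100],
)

```text
time_s: 2.15
eef_pos: [0.4404, 0.0677, 0.2966]
eef_rot: [0.26, -0.002, 0.966, -0.0]
wrist_force: [0.1, 0.3, -0.2]
opening: 1.002
grasp_force: 0.0
```

```bash
python3 - <<'E'
from h import *
import pickle
p,R=pose();print(p)
c=ctrl.calibration("wrist");im=ctrl.camera("wrist");cv2.imwrite("pics/w2.png",im[:,:,::-1])
pickle.dump((c,p,R),open("w2.pkl","wb"))
E
```

```text
[0.44041969 0.06765527 0.29661885]
```

View pics/w2.png

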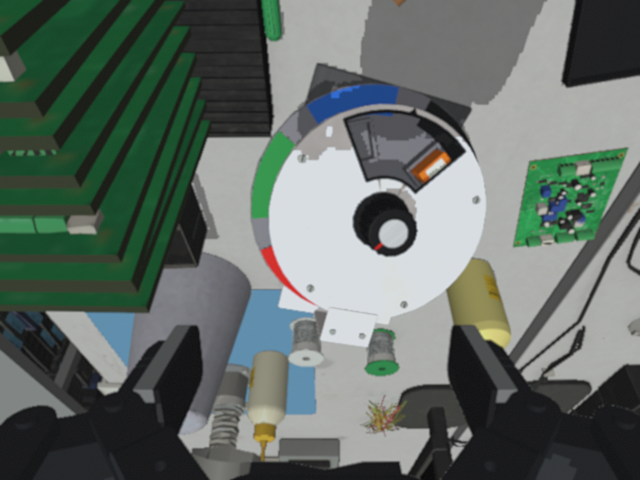

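The second view shows the knob cap at (393,233), screws at (302,158), (475,200), (404,304) and (310,288), and the window near (405,148) with the red tag's edge at (285,280).

```bash
cat > m1.py <<'E'
from h import *
import pickle
c2,p2,R2=pickle.load(open("w2.pkl","rb"));T2=np.array(c2["world_from_camera"])
M=np.eye(4);M[:3,:3]=R2;M[:3,3]=p2;E=np.linalg.inv(M)@T2
p1=np.array([0.43065255,0.15549264,0.31421267]);q=np.array([-.002,.965,0,.261]);R1=Ro.from_quat(q).as_matrix()
M1=np.eye(4);M1[:3,:3]=R1;M1[:3,3]=p1;c1=dict(c2);c1["world_from_camera"]=M1@E
g=[cv2.cvtColor(cv2.imread(f"pics/w{i}.png"),cv2.COLOR_BGR2GRAY).astype(float) for i in(1,2)]
def dark(im,uv,r=5):
    u,v=uv;w=im[v-r:v+r+1,u-r:u+r+1];w=np.clip(np.median(w)-15-w,0,None);y,x=np.mgrid[-r:r+1,-r:r+1]
    return np.array([u+(w*x).sum()/w.sum(),v+(w*y).sum()/w.sum()])
S=[]
for a,b in (((195,153),(302,158)),((370,192),(475,200)),((306,293),(404,304)),((213,277),(310,288))):
    x,e=tri([ray(c1,dark(g[0],a)),ray(c2,dark(g[1],b))]);S.append(x);print("screw",x.round(4),np.round(e,4))
S=np.array(S);ct=S.mean(0);n=np.linalg.svd(S-ct)[2][2];n*=np.sign(n[2]);print("normal",n.round(3),"tilt",np.degrees(np.arccos(n[2])),"yaw",np.degrees(np.arctan2(n[1],n[0])),"sides",[np.linalg.norm(S[i]-S[i-1]).round(4) for i in range(4)],"diag",np.linalg.norm(S[0]-S[2]),np.linalg.norm(S[1]-S[3]))
k=[]
for im,(u,v) in zip(g,((279,223),(393,233))):
    w=im[v-20:v+21,u-20:u+21];nl,l,s,c=cv2.connectedComponentsWithStats(((w>110)&(w<245)).astype(np.uint8))
    i=l[20,20];print("cap",s[i],c[i]+[u-20,v-20]);k.append(c[i]+[u-20,v-20])
x,e=tri([ray(c1,k[0]),ray(c2,k[1])]);print("knob top",x.round(4),e,"height over cover",np.dot(x-ct,n), "ct",ct)
E
python3 m1.py
```

```text
screw [0.512  0.051  0.0954] [0.0003 0.0003]
screw [0.5548 0.1959 0.0949] [0.0001 0.0001]
screw [0.6343 0.1396 0.1472] [0. 0.]
screw [0.6102 0.0561 0.1467] [0.0001 0.0001]
normal [-0.468  0.138  0.873] tilt 29.240492902067952 yaw 163.53474285608488 sides [np.float64(0.1109), np.float64(0.1511), np.float64(0.1106), np.float64(0.0869)] diag 0.1596261071196825 0.159103309920509
cap [  6   8  28  28 615] [278.48780488 224.46178862]
cap [  6   6  29  29 671] [393.04023845 233.17734724]
knob top [0.5457 0.1195 0.1427] [np.float64(0.00011592113997657404), np.float64(0.0001159211399764811)] height over cover 0.03511674837783062 ct [0.5778277  0.11065999 0.12107209]
```

```bash
cat >> h.py <<'E'
yaw=np.radians(163.8);h=np.array([np.cos(yaw),np.sin(yaw),0]);N=.5*h+np.array([0,0,.75**.5]);D=.75**.5*h-np.array([0,0,.5])  # axle up, axle->window
K=np.array([.5457,.1195,.1427])-.016*N; B=np.cross(N,D)
def ang(cal,im,lo,hi):
    l=cv2.inRange(cv2.cvtColor(im,cv2.COLOR_RGB2HSV),np.array(lo),np.array(hi));P=[]
    for v,u in np.argwhere(l>0):
        x=plane(cal,(u,v),K-.055*N,N)-K;a,b=x@D,x@B
        if .094<np.hypot(a,b)<.108:P.append(np.degrees(np.arctan2(b,a)))
    return P
E
python3 - <<'E'
from h import *
import pickle
c2,p2,R2=pickle.load(open("w2.pkl","rb"));im=cv2.imread("pics/w2.png")[:,:,::-1]
for nm,lo,hi in(("red",(0,200,100),(5,255,255)),("blue",(105,150,80),(125,255,255)),("green",(50,130,80),(75,255,255))):
    P=ang(c2,im,lo,hi);print(nm,len(P),np.percentile(P,[1,50,99]).round(1))
x=plane(c2,(379,246),K+.016*N,N)-K;print("mark",np.degrees(np.arctan2(x@B,x@D)))
ph=np.radians(0);z=-N
goal(K+.06*N,toolR(z,B)); goal(K+.007*N,toolR(z,B))
print(K,N,D,B)
E
```

```text
red 178 [124.2 134.8 150.8]
blue 1391 [ 4.1 25.3 46.2]
green 1215 [ 64.1  83.9 105.9]
mark 146.94959013264454
dr [ -0.04   1.97 -27.55] xyz [-1.49  5.8  14.24]
dr [ -0.04   1.97 -27.55] xyz [-1.38  5.06 19.49]
[0.55338235 0.11726807 0.12884359] [-0.48014684  0.13949555  0.8660254 ] [-0.83163873  0.24161339 -0.5       ] [-0.27899111 -0.96029369  0.        ]
```

```bash
python3 - <<'E'
from h import *
print(ctrl.get_obs()["q"].round(2))
R=toolR(-N,-B)@Ro.from_rotvec([0,0,-72],degrees=True).as_matrix()
goal(K+.06*N,R)
E
```

```text
[-0.18 -0.56  2.21  0.11  0.97 -1.79]
dr [ 1.13  0.85 -9.6 ] xyz [-1.49  5.8  14.24]
```

```bash
python3 - <<'E'
from h import *
R=toolR(-N,-B)@Ro.from_rotvec([0,0,35],degrees=True).as_matrix()
goal(K+.06*N,R)
E
```

```text
dr [ 1.34 -0.39  8.2 ] xyz [-1.49  5.8  14.24]
```

Request:
send_rows(
  dr=[
    [0.3,-0.1,1.7],
    [0.6,-0.2,3.4],
    [0.8,-0.2,5],
    [1.1,-0.3,6.6],
    [1.34,-0.39,8.2],
    [1.34,-0.39,8.2],
    [1.34,-0.39,8.2],
    [1.34,-0.39,8.2],
  ],
  xyz=[
    [-0.4,1.2,3],
    [-0.7,2.4,6],
    [-1,3.6,9],
    [-1.3,4.7,12],
    [-1.5,5.8,14.2],
    [-1.5,5.8,14.2],
    [-1.5,5.8,14.2],
    [-1.5,5.8,14.2],
  ],
  jaw=[100,100,100,100,100,100,100,100],
)

```text
time_s: 3.2
eef_pos: [0.5246, 0.1252, 0.1815]
eef_rot: [0.255, 0.417, 0.871, 0.042]
wrist_force: [-1.1, 0.6, -0.3]
opening: 1.003
grasp_force: 0.0
```

```bash
python3 - <<'E'
from h import *
R=toolR(-N,-B)@Ro.from_rotvec([0,0,35],degrees=True).as_matrix()
goal(K+.009*N,R);print(ctrl.get_obs()["q"].round(2))
E
```

```text
dr [-0.    0.    0.01] xyz [0.07 0.01 5.15]
[ 0.13 -0.05  2.09 -0.34  0.64 -0.33]
```

Request:
send_rows(
  dr=[
    [0,0,0],
    [0,0,0],
    [0,0,0],
    [0,0,0],
    [0,0,0],
    [0,0,0],
    [0,0,0],
    [0,0,0],
  ],
  xyz=[
    [0.05,0,2],
    [0.05,0,4],
    [0.05,0,5.1],
    [0.05,0,5.1],
    [0.05,0,5.1],
    [0.05,0,5.1],
    [0.05,0,5.1],
    [0.05,0,5.1],
  ],
  jaw=[100,100,80,40,0,0,0,0],
)

```text
time_s: 4.2
eef_pos: [0.5488, 0.1186, 0.1377]
eef_rot: [0.256, 0.418, 0.871, 0.042]
wrist_force: [-6.1, -0.7, 6.9]
opening: 0.447
grasp_force: 60.7
```

Request:
send_rows(
  dr=[
    [0,0,1],
    [0,0,2.5],
    [0,0,4],
    [0,0,5.5],
    [0,0,7],
    [0,0,8.5],
    [0,0,10],
    [0,0,11.5],
  ],
  xyz=[
    [0,0,0],
    [0,0,0],
    [0,0,0],
    [0,0,0],
    [0,0,0],
    [0,0,0],
    [0,0,0],
    [0,0,0],
  ],
  jaw=[0,0,0,0,0,0,0,0],
)

```text
time_s: 5.2
eef_pos: [0.5493, 0.1186, 0.1379]
eef_rot: [0.186, 0.838, 0.479, 0.18]
wrist_force: [-3.1, -0.6, 5.2]
opening: 0.447
grasp_force: 60.7
```

Request:
send_rows(
  dr=[
    [0,0,1.5],
    [0,0,3],
    [0,0,4.5],
    [0,0,6],
    [0,0,7.5],
    [0,0,9],
    [0,0,10.5],
    [0,0,11.5],
  ],
  xyz=[
    [0,0,0],
    [0,0,0],
    [0,0,0],
    [0,0,0],
    [0,0,0],
    [0,0,0],
    [0,0,0],
    [0,0,0],
  ],
  jaw=[0,0,0,0,0,0,0,0],
)

```text
time_s: 6.2
eef_pos: [0.5495, 0.1181, 0.1381]
eef_rot: [0.052, 0.962, -0.079, 0.254]
wrist_force: [-2.2, -3.6, 6.5]
opening: 0.446
grasp_force: 60.7
```

Request:
send_rows(
  dr=[
    [0,0,0.6],
    [0,0,1.2],
    [0,0,1.2],
    [0,0,1.2],
    [0,0,1.2],
    [0,0,1.2],
    [0,0,1.2],
    [0,0,1.2],
  ],
  xyz=[
    [0,0,0],
    [0,0,0],
    [0,0,0],
    [0,0,0],
    [0,0,0],
    [0,0,0],
    [0,0,0],
    [0,0,0],
  ],
  jaw=[0,0,0,0,0,0,0,0],
)

```text
time_s: 7.2
eef_pos: [0.5495, 0.1181, 0.1381]
eef_rot: [0.036, 0.956, -0.138, 0.257]
wrist_force: [-3.4, -3.4, 4.9]
opening: 0.446
grasp_force: 60.7
```

```bash
python3 - <<'E'
from h import *
print(ctrl.get_obs()["q"].round(2));goal(K+.009*N,toolR(-N,B))
for n,c in(("top",0),("scene",0),("wrist",0)):
    cal=ctrl.calibration(n);im=ctrl.camera(n);cv2.imwrite(f"pics/{n}3.png",im[:,:,::-1])
    for nm,lo,hi in(("red",(0,200,100),(5,255,255)),("blue",(105,150,80),(125,255,255)),("green",(50,130,80),(75,255,255))):
        P=ang(cal,im,lo,hi)
        if len(P)>20:print(n,nm,len(P),np.percentile(P,[1,50,99]).round(1))
E
```

```text
[ 0.1   0.08  2.07 -0.38  0.53  2.25]
dr [ 0.01 -0.01 -0.04] xyz [-0.12 -0.03  0.1 ]
top blue 267 [-141.3 -121.2  -99.5]
scene red 150 [-21.1   8.1  21.1]
scene green 97 [-43.7  85.7 102.1]
wrist red 733 [-11.4  10.5  21.2]
wrist blue 1353 [-141.9 -132.5 -113.2]
```

Request:
send_rows(
  dr=[
    [0,0,0],
    [0,0,0],
    [0,0,0],
    [0,0,0],
    [0,0,0],
    [0,0,0],
    [0,0,0],
    [0,0,0],
  ],
  xyz=[
    [0,0,0],
    [0,0,0],
    [0,0,0],
    [0,0,0],
    [0,0,-2],
    [0,0,-5],
    [0,0,-8],
    [0,0,-8],
  ],
  jaw=[100,100,100,100,100,100,100,100],
)

```text
time_s: 8.35
eef_pos: [0.5112, 0.1303, 0.2085]
eef_rot: [0.035, 0.956, -0.138, 0.258]
wrist_force: [-0.4, -0.3, -0.3]
opening: 1.002
grasp_force: 0.0
```

```bash
python3 - <<'E'
from h import *
W=K-.019*N+.062*D
goal(W+.11*N,toolR(-N,B))
E
```

```text
dr [-0.02 -0.04 -0.04] xyz [-6.36  0.1  -0.02]
```

Request:
send_rows(
  dr=[
    [0,0,0],
    [0,0,0],
    [0,0,0],
    [0,0,0],
    [0,0,0],
    [0,0,0],
    [0,0,0],
    [0,0,0],
  ],
  xyz=[
    [-3,1.5,0],
    [-6.4,3,0],
    [-6.4,3,0],
    [-6.4,3,0],
    [-6.4,3,0],
    [-6.4,3,0],
    [-6.4,3,0],
    [-6.4,3,0],
  ],
  jaw=[35,35,35,35,35,35,35,35],
)

```text
time_s: 9.35
eef_pos: [0.4489, 0.1166, 0.1742]
eef_rot: [0.036, 0.956, -0.138, 0.256]
wrist_force: [0.1, -0.5, -0.2]
opening: 0.351
grasp_force: 0.0
```

```bash
cat > snap.py <<'E'
from h import *
import pickle,sys
n=sys.argv[1];p,R=pose();c=ctrl.calibration("wrist");im=ctrl.camera("wrist")
cv2.imwrite(f"pics/{n}.png",im[:,:,::-1]);pickle.dump((c,p,R),open(n+".pkl","wb"));print(p)
E
python3 snap.py w4
```

```text
[0.44887761 0.11663702 0.17418412]
```

Request:
send_rows(
  dr=[
    [0,0,0],
    [0,0,0],
    [0,0,0],
    [0,0,0],
    [0,0,0],
    [0,0,0],
    [0,0,0],
    [0,0,0],
  ],
  xyz=[
    [0,-3,0],
    [0,-6,0],
    [0,-6,0],
    [0,-6,0],
    [0,-6,0],
    [0,-6,0],
    [0,-6,0],
    [0,-6,0],
  ],
  jaw=[35,35,35,35,35,35,35,35],
)

```text
time_s: 10.4
eef_pos: [0.4657, 0.174, 0.1743]
eef_rot: [0.036, 0.956, -0.138, 0.256]
wrist_force: [0.4, -0.8, -0.8]
opening: 0.352
grasp_force: 0.0
```

```bash
python3 snap.py w5; python3 - <<'E'
import cv2,numpy as np
a,b=[cv2.imread(f"pics/w{i}.png") for i in(4,5)]
cv2.imwrite("pics/w45.png",cv2.resize(np.vstack([a[:300],b[:300]]),(640,600)))
E
```

```text
[0.46570576 0.1739648  0.17427837]
```

View pics/w45.png

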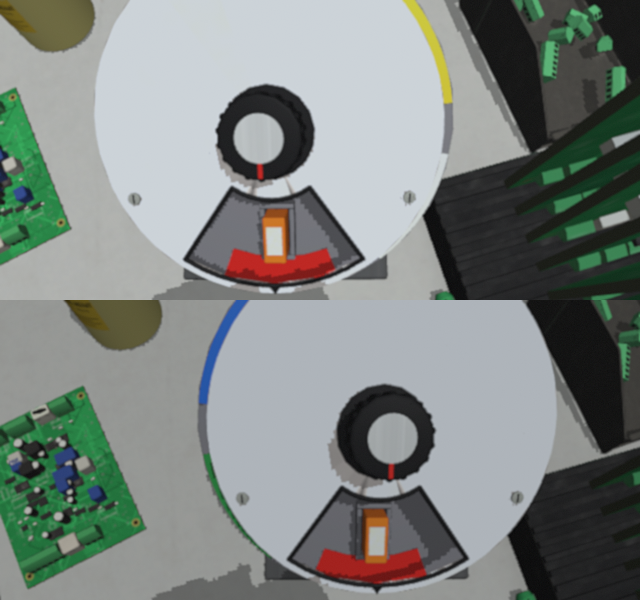

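The stacked view shows the red tag centred on the pointer. The relay's label is near (273,243) in w4 and (376,241) in w5, and the window is clear.

```bash
python3 - <<'E'
from h import *
import pickle
rs=[]
for n,(u,v) in(("w4",(273,243)),("w5",(376,241))):
    c,p,R=pickle.load(open(n+".pkl","rb"));im=cv2.imread(f"pics/{n}.png")[:,:,::-1]
    hs=cv2.cvtColor(im,cv2.COLOR_RGB2HSV);m=((hs[...,1]<90)&(hs[...,2]>130)).astype(np.uint8);m[:v-25]=0;m[v+25:]=0;m[:,:u-18]=0;m[:,u+18:]=0
    nl,l,s,ce=cv2.connectedComponentsWithStats(m);i=l[v,u];print(s[i],ce[i]);rs.append(ray(c,ce[i]))
    o=((hs[...,0]>8)&(hs[...,0]<22)&(hs[...,1]>130)).astype(np.uint8)|m;o[:v-45]=0;o[v+45:]=0;o[:,:u-30]=0;o[:,u+30:]=0
    ys,xs=np.nonzero(o);print("orange box",xs.min(),xs.max(),ys.min(),ys.max())
    for nm,lo,hi in(("red",(0,200,80),(5,255,255)),("blue",(105,150,80),(125,255,255))):
        P=ang(c,im,lo,hi);
        if len(P)>20:print(n,nm,len(P),np.percentile(P,[1,50,99]).round(1))
x,e=tri(rs);d=x-K;print("label",x,e,"along D,B,N",(d@D).round(4),(d@B).round(4),(d@N).round(4))
P=K+.062*D+(d@B)*B
goal(P+.02*N,toolR(-N,B));goal(P-.021*N,toolR(-N,B))
E
```

```text
[266 227  17  29 460] [273.87826087 241.        ]
orange box 262 288 209 262
w4 red 778 [-20.8  -3.1  20.4]
[369 227  17  29 459] [376.48801743 240.85620915]
orange box 362 388 209 262
w5 red 788 [-20.7   2.5  20.9]
w5 blue 920 [-132.9 -116.8  -98.9]
label [0.51411996 0.12860303 0.07557858] [np.float64(4.67738588234664e-05), np.float64(4.677385882344655e-05)] along D,B,N 0.062 0.0001 -0.0257
dr [ 0.    0.   -0.04] xyz [0.2  3.01 6.94]
dr [ 0.    0.   -0.04] xyz [ 0.2   3.   11.04]
```

Request:
send_rows(
  dr=[
    [0,0,0],
    [0,0,0],
    [0,0,0],
    [0,0,0],
    [0,0,0],
    [0,0,0],
    [0,0,0],
    [0,0,0],
  ],
  xyz=[
    [0.1,1.5,2],
    [0.2,3,4],
    [0.2,3,6],
    [0.2,3,7],
    [0.2,3,8.5],
    [0.2,3,10],
    [0.2,3,11],
    [0.2,3,11],
  ],
  jaw=[35,35,35,35,35,35,35,35],
)

```text
time_s: 11.45
eef_pos: [0.5115, 0.1295, 0.0793]
eef_rot: [0.036, 0.956, -0.138, 0.256]
wrist_force: [0.4, -0.0, 0.4]
opening: 0.347
grasp_force: 0.0
```

Request:
send_rows(
  dr=[
    [0,0,0],
    [0,0,0],
    [0,0,0],
    [0,0,0],
    [0,0,0],
    [0,0,0],
    [0,0,0],
    [0,0,0],
  ],
  xyz=[
    [0,0,0],
    [0,0,0],
    [0,0,0],
    [0,0,0],
    [0,0,0],
    [0,0,0],
    [0,0,0],
    [0,0,0],
  ],
  jaw=[25,18,10,5,5,5,5,5],
)

```text
time_s: 12.45
eef_pos: [0.5118, 0.1297, 0.0805]
eef_rot: [0.036, 0.956, -0.138, 0.257]
wrist_force: [-4.1, 0.8, 5.6]
opening: 0.149
grasp_force: 59.0
```

Request:
send_rows(
  dr=[
    [0,0,0],
    [0,0,0],
    [0,0,0],
    [0,0,0],
    [0,0,0],
    [0,0,0],
    [0,0,0],
    [0,0,0],
  ],
  xyz=[
    [0,0,-0.5],
    [0,0,-1.2],
    [0,0,-2],
    [0,0,-3],
    [0,0,-4.5],
    [0,0,-6],
    [0,0,-8],
    [0,0,-10],
  ],
  jaw=[5,5,5,5,5,5,5,5],
)

```text
time_s: 13.45
eef_pos: [0.463, 0.1437, 0.1674]
eef_rot: [0.036, 0.956, -0.138, 0.256]
wrist_force: [0.4, 0.6, -0.4]
opening: 0.142
grasp_force: 58.8
```

```bash
python3 snap.py w6; python3 - <<'E'
from h import *
import pickle
c4=[]
for n,(u,v) in(("top",(243,304)),("scene",(235,258))):
    im=cv2.imread(f"pics/{n}0.png");cal=ctrl.calibration(n)
    m=cv2.inRange(cv2.cvtColor(im,cv2.COLOR_BGR2HSV),np.array((0,0,0)),np.array((179,255,70)));nl,l,s,ce=cv2.connectedComponentsWithStats(m)
    i=l[v,u];cn=max(cv2.findContours((l==i).astype(np.uint8),0,2)[0],key=cv2.contourArea)
    q=cv2.approxPolyDP(cv2.convexHull(cn),6,True)[:,0];print(n,s[i],ce[i],q.tolist())
    c4.append((cal,q))
    P=np.array([plane(cal,a,[0,0,.013],[0,0,1]) for a in cn[:,0]])[:,:2].astype(np.float32)
    print("rim rect",cv2.minAreaRect(P*1000))
E
```

```text
[0.46302108 0.14367905 0.1673763 ]
top [ 213  267   61   76 3287] [242.94523882 304.22452084] [[259, 267], [273, 331], [227, 342], [213, 277]]
rim rect ((423.19927978515625, 311.7194519042969), (128.48892211914062, 93.31800079345703), 12.808358192443848)
scene [ 188  222   93   75 3639] [233.83127233 258.49629019] [[246, 222], [280, 255], [221, 296], [188, 260]]
rim rect ((420.8184814453125, 307.89471435546875), (133.53689575195312, 102.87728118896484), 13.047496795654297)
```

View pics/w6.png

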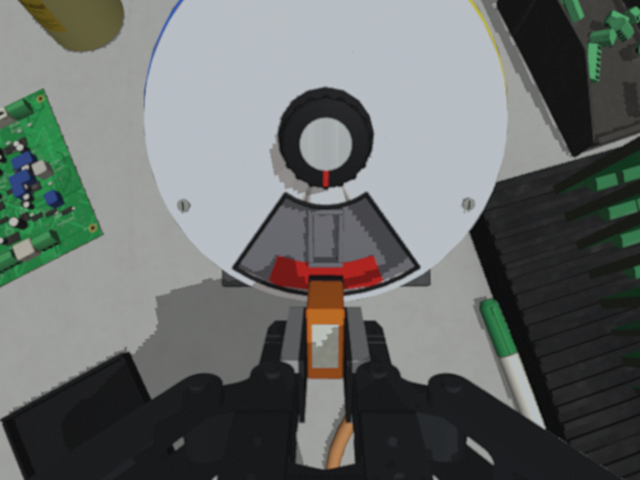

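The wrist view shows the relay held straight at (325,340), the red nest empty at (326,240), and the tray at the lower left (75,410).

```bash
python3 - <<'E'
from h import *
R=toolR([0,0,-1],B);goal([.423,.311,.2],R);goal([.423,.311,.08],R)
E
```

```text
dr [-0.02 -5.02 -0.03] xyz [ -5.91 -14.87  -6.9 ]
dr [-0.02 -5.02 -0.03] xyz [-11.93 -14.83   3.48]
```

Request:
send_rows(
  dr=[
    [0,-0.6,0],
    [0,-1.4,0],
    [0,-2.3,0],
    [0,-3.3,0],
    [0,-4.3,0],
    [0,-5,0],
    [0,-5,0],
    [0,-5,0],
  ],
  xyz=[
    [-0.7,-1.5,-1],
    [-1.5,-3.8,-2],
    [-2.7,-6.5,-3.2],
    [-3.8,-9.5,-4.5],
    [-5,-12.5,-5.8],
    [-5.9,-14.9,-6.9],
    [-5.9,-14.9,-6.9],
    [-5.9,-14.9,-6.9],
  ],
  jaw=[5,5,5,5,5,5,5,5],
)

```text
time_s: 14.5
eef_pos: [0.4233, 0.3099, 0.1964]
eef_rot: [-0.0, 0.99, -0.143, 0.0]
wrist_force: [0.2, -0.3, 0.0]
opening: 0.141
grasp_force: 58.8
```

```bash
python3 snap.py w7; python3 - <<'E'
from h import *
import pickle
goal([.423,.311,.044],toolR([0,0,-1],B));print(ctrl.get_obs()["q"].round(2))
E
```

```text
[0.42329162 0.30985992 0.19642963]
dr [-0.01  0.   -0.03] xyz [-0.05 -0.1  15.25]
[0.4  0.12 1.79 0.   1.23 2.26]
```

View pics/w7.png

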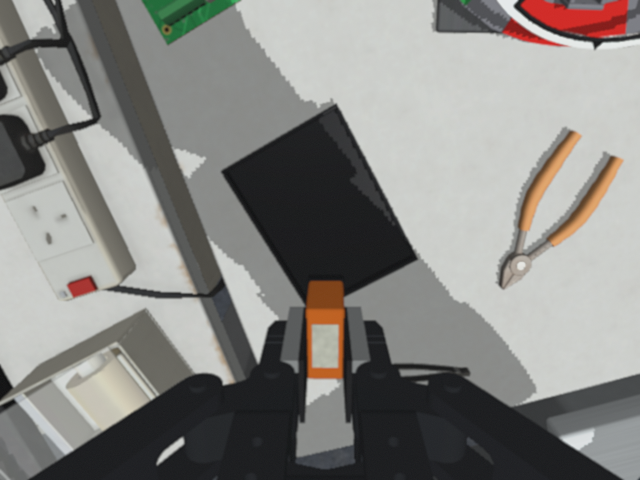

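The view shows the tray's rim corners at (335,105), (222,172) and (417,258). The relay is at (325,340) and nothing is in the way.

```bash
python3 - <<'E'
from h import *
import pickle
c,p,R=pickle.load(open("w7.pkl","rb"))
P=[plane(c,a,[0,0,.013],[0,0,1]) for a in((222,172),(335,105),(417,258))]
print(np.round(P,4).tolist(),(P[0]+P[2])/2,np.linalg.norm(P[0]-P[1]),np.linalg.norm(P[2]-P[1]))
rs=[]
t=ctrl.calibration("top");s=ctrl.calibration("scene")
for a,b,d in(((259,267),(246,222),None),((273,331),(280,255),None),((227,342),(221,296),None),((213,277),(188,260),None)):
    pass
for w,u in(((222,172),(213,277)),((335,105),(259,267)),((417,258),(273,331))):
    print(tri([ray(c,w),ray(t,u)])[0].round(4))
E
```

```text
[[0.4738, 0.3715, 0.013], [0.4949, 0.2817, 0.013], [0.3708, 0.2524, 0.013]] [0.42226282 0.31197419 0.013     ] 0.09223764554804907 0.12758005878256715
[0.4754 0.3654 0.0345]
[0.4944 0.2817 0.0076]
[0.3727 0.2534 0.0182]
```

Request:
send_rows(
  dr=[
    [0,0,0],
    [0,0,0],
    [0,0,0],
    [0,0,0],
    [0,0,0],
    [0,0,0],
    [0,0,0],
    [0,0,0],
  ],
  xyz=[
    [0,-0.1,3],
    [0,-0.2,7],
    [0,-0.2,11],
    [0,-0.2,13],
    [0,-0.2,14.5],
    [0,-0.2,15.2],
    [0,-0.2,15.2],
    [0,-0.2,15.2],
  ],
  jaw=[5,5,5,5,5,5,5,5],
)

```text
time_s: 15.55
eef_pos: [0.4249, 0.313, 0.0459]
eef_rot: [-0.001, 0.99, -0.143, 0.001]
wrist_force: [-0.1, -0.3, -0.4]
opening: 0.143
grasp_force: 58.8
```

Request:
send_rows(
  dr=[
    [0,0,0],
    [0,0,0],
    [0,0,0],
    [0,0,0],
    [0,0,0],
    [0,0,0],
    [0,0,0],
    [0,0,0],
  ],
  xyz=[
    [0,0,0.05],
    [0,0,0.1],
    [0,0,0.15],
    [0,0,0.2],
    [0,0,0.25],
    [0,0,0.3],
    [0,0,0.35],
    [0,0,0.4],
  ],
  jaw=[5,5,5,5,5,5,5,5],
)

```text
time_s: 16.55
eef_pos: [0.4242, 0.3127, 0.041]
eef_rot: [-0.001, 0.99, -0.143, -0.0]
wrist_force: [0.0, 0.8, -1.4]
opening: 0.144
grasp_force: 58.8
```

Expected contact is near z = 0.0387, so I'll continue slowly.

Request:
send_rows(
  dr=[
    [0,0,0],
    [0,0,0],
    [0,0,0],
    [0,0,0],
    [0,0,0],
    [0,0,0],
    [0,0,0],
    [0,0,0],
  ],
  xyz=[
    [0,0,0.03],
    [0,0,0.06],
    [0,0,0.09],
    [0,0,0.12],
    [0,0,0.15],
    [0,0,0.15],
    [0,0,0.15],
    [0,0,0.15],
  ],
  jaw=[5,5,5,5,5,5,5,5],
)

```text
time_s: 17.55
eef_pos: [0.4242, 0.3127, 0.0396]
eef_rot: [-0.001, 0.99, -0.143, -0.0]
wrist_force: [-0.1, -0.4, -0.2]
opening: 0.146
grasp_force: 59.0
```

Request:
send_rows(
  dr=[
    [0,0,0],
    [0,0,0],
    [0,0,0],
    [0,0,0],
    [0,0,0],
    [0,0,0],
    [0,0,0],
    [0,0,0],
  ],
  xyz=[
    [0,0,0.02],
    [0,0,0.04],
    [0,0,0.06],
    [0,0,0.08],
    [0,0,0.1],
    [0,0,0.1],
    [0,0,0.1],
    [0,0,0.1],
  ],
  jaw=[5,5,5,5,5,5,5,5],
)

```text
time_s: 18.55
eef_pos: [0.4243, 0.3127, 0.0395]
eef_rot: [-0.001, 0.99, -0.143, -0.0]
wrist_force: [-4.7, -2.6, 11.1]
opening: 0.142
grasp_force: 60.4
```

Request:
send_rows(
  dr=[
    [0,0,0],
    [0,0,0],
    [0,0,0],
    [0,0,0],
    [0,0,0],
    [0,0,0],
    [0,0,0],
    [0,0,0],
  ],
  xyz=[
    [0,0,-0.07],
    [0,0,-0.07],
    [0,0,-0.07],
    [0,0,-0.07],
    [0,0,-0.07],
    [0,0,-0.07],
    [0,0,-0.07],
    [0,0,-0.07],
  ],
  jaw=[5,5,14,18,24,32,45,45],
)

```text
time_s: 19.55
eef_pos: [0.4242, 0.3127, 0.0392]
eef_rot: [-0.001, 0.99, -0.143, -0.0]
wrist_force: [-0.3, 0.7, -0.1]
opening: 0.451
grasp_force: 0.0
```

Request:
send_rows(
  dr=[
    [0,0,0],
    [0,0,0],
    [0,0,0],
    [0,0,0],
    [0,0,0],
    [0,0,0],
    [0,0,0],
    [0,0,0],
  ],
  xyz=[
    [0,0,0],
    [0,0,-1],
    [0,0,-3],
    [0,0,-6],
    [0,0,-10],
    [4,0,-14],
    [6,0,-14],
    [6,0,-14],
  ],
  jaw=[45,45,45,45,45,45,45,45],
)

```text
time_s: 20.55
eef_pos: [0.4827, 0.295, 0.1794]
eef_rot: [-0.001, 0.99, -0.143, 0.0]
wrist_force: [0.5, 0.4, -0.6]
opening: 0.452
grasp_force: 0.0
```

```bash
python3 snap.py w8; python3 - <<'E'
from h import *
n="scene";im=ctrl.camera(n);cal=ctrl.calibration(n)
P=ang(cal,im,(0,200,100),(5,255,255));print(len(P),np.percentile(P,[1,50,99]).round(1))
a=cv2.imread("pics/w8.png");b=cv2.resize(im[180:380,150:510,::-1],(800,444))
cv2.imwrite("pics/f.png",np.hstack([cv2.resize(a,(400,300)),cv2.resize(b,(400,300))]))
E
```

```text
[0.48270071 0.29496449 0.17939689]
137 [-21.2   7.9  21.2]
```

View pics/f.png

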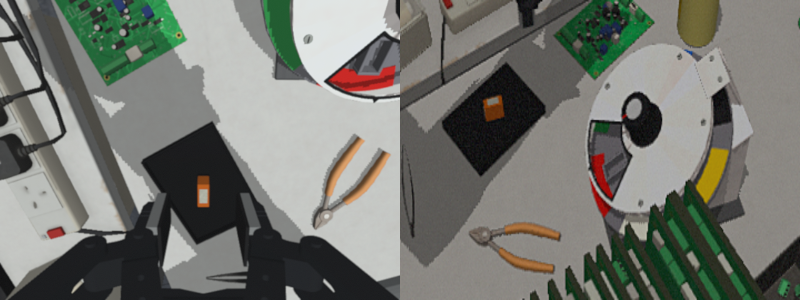

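The relay stands upright in the tray, at (203,190) in the left half and (493,107) in the right. The red compartment is still centred at the window, and the bystanders haven't moved.

```bash
python3 -c "
from bench import ctrl
print(ctrl.hand_in())"
```

```text
the job is handed in; nothing more can be done
None
```

The job is handed in at about 21 s of the 64 s allowed: the red compartment is centred at the window, its relay stands upright in the kit tray, and the last pictures show the board and cutters undisturbed (the pen is not in them, but no move went near it).

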